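# Put the exercise balls away in their dimpled drawer

### The arm

A 7-joint arm with a two-finger parallel gripper is mounted at the origin on the work surface. World frame = base frame: x ahead of the robot, y to its left, z up, the work surface at z = 0. Lengths are in mm, angles in rad, forces in N, time in s.
With the tool pointing down it reaches from about 350 to 900 mm from the base axis. Payload 8.1 kg.
Tool frame: the origin (TCP) lies on the centre line of the jaws, within the pads' length; the fingertips stand tip_reach ahead of it and the grasp point (between the pads) is the TCP (tip_reach is the distance from the TCP to the fingertips, in mm); y points along the fingers, z is the direction in which the jaws open and shut, and the axes are right-handed (so a half turn about y gives the same grasp; the last joint's range is limited). The gripper opens to 85 mm and grips with 20 to 120 N. Pads are 22 mm wide; open, the fingers measure 114 mm over their backs; the gripper's body (76 mm by 85 mm) begins 54 mm behind the grasp point. The pads swing forward as they close: fully open they stand 13 mm farther back than shut.
Start: joints at [1.052, 0.434, 0.025, 1.573, -0.012, 1.134, -0.075], TCP at [252.43, -571.769, 250.323] pointing down, gripper open.
Joint ranges: [-2.62, 2.62], [-0.44, 2.09], [-1.27, 1.32], [0.08, 2.57], [-1.32, 4.46], [0.12, 2], [-2.74, 2.74]. Speed limits (rad/s): [2.22, 2.22, 3.01, 3.01, 3.14, 3.14, 3.14].

### API

Orientations are given as a unit quaternion [w, x, y, z].
In Python, from plant import * gives the robot as it stands.
- The arm moves only by the tool carry_out, never from a script. Its argument "commands" is one flat list of numbers, 5 for each row, row after row: the shift along the tool's x, y, z in m, then the turn about the tool's y in rad, then the closure, from 0 (fully open) to 1 (shut). A call has 1 to 20 rows; each row is the pose to reach, as a shift and turn from the pose commanded when the call began, along the tool's axes at that moment; what a row does not reach only later rows make up. A row lasts 1/10 s, in which the tool goes at most 50 mm and 8.59 degrees, less where a joint would pass 70% of its speed; a pose out of reach is approached as far as the arm can. A call with a gripper value outside its range is refused whole. The fingers move at their own pace and stop on an object; "squeeze" is the grip in N (left out, the last holds). Time passes only in rows, so rows that repeat a pose let the fingers close. It gives the time, the measured TCP pose, the force and the opening at its end, in the units of the state.
- get_obs(): the state, without advancing time (a new reading comes with each control period).
- capture(name): name is "side" or "top"; returns the picture (384x512x3 uint8, red, green, blue); there is no depth.
- get_calibration(name): a dict with "mtx" (3x3 intrinsics, pixels), "k1" (the pictures are not rectified: a ray, as slopes to the right and down, at radius r is drawn at 1 + k1 r^2 times it, then the intrinsics apply), "position" and "orientation" of the camera in the world. Camera axes: x right, y up, looking along -z (the intrinsics and any distortion apply to the point x, -y, -z); pixel columns grow to the right and rows downward; lengths in mm; the calibration is good to about 2 mm. A picture is of the moment at which its call begins. get_calibration takes no time and is no camera call.
- job_done(): hands the job in, once; it reports no verdict.
The state is a dict: "clock": time; "joint_positions": joint angles; "qvel": joint speeds; "tau": joint torques, N m; "eef_pos": TCP position; "orientation": TCP orientation; "force": force on the tool from outside, world axes, zero at the start; "wrist_torque": the same for the moment, N m; "gripper_width": finger opening in mm.
Only numpy, scipy, OpenCV 4.12 (cv2) and the standard library are available. Lean on these libraries where they do the work, as an engineer would, in place of code of your own. Each camera call takes 0.05 s, during which the arm holds its last target. There are 200 camera calls.

### The job

Put the two exercise balls from the black lacquer tray away in the open drawer of the rosewood chest: set each one down gently, without dropping it, in the dimple lined with its own colour so that it rests there and cannot roll. Then slide the drawer smoothly fully shut, with both balls still sitting in their dimples, and leave the other things on the cabinet where they are.

Things in the scene. Friction and masses are not known exactly. Their poses are not given: they have to be found in the camera images.
- ball_green_center (a point): green polished exercise ball, 52 mm diameter, about 300 g, free to roll. This point is its centre (26 mm above what it lies on)
- ball_red_center (a point): red polished exercise ball, 52 mm diameter, about 300 g, free to roll. This point is its centre (26 mm above what it lies on)
- tray: fixed black lacquer tray in which the balls lie, 260 (x) x 160 (y) mm, floor 5 mm thick, rim only 10 mm above the table. Origin at the centre of its underside. The balls lie some 95 to 125 mm apart, roughly along its x axis and near its middle line, at least 55 mm from the rim
- chest: fixed rosewood chest 170 (x) x 270 (y) x 92 (z) mm, open to the front, where the drawer slides out. Origin at the centre of its underside; its x axis points from the drawer front to the back of the chest, z up. The space under its top is 82 mm above the table; a seated ball reaches 76 mm
- drawer (a joint): opening of the drawer in m: 0 fully shut (front panel stops level with the chest's front), grows as the drawer comes out along the chest's -x to at most 0.13; starts 0.115 to 0.13 open. Slides with about 2 N of friction and stays where it is left; no spring, no latch
- drawer_front (a point): centre of the outer face of the drawer's front panel, which moves with the drawer. The flat panel is 248 mm wide, 12 mm thick and 70 mm high, from 11 to 81 mm above the table; no knob, only two flat brass discs. Pushing it along the chest's +x shuts the drawer. When shut, this point lies 85 mm in front of the chest's origin. Drawer side walls reach only 4 mm above the dimple plate; the dimples' centres lie 72 mm behind this face
- seat_green (a point): the point where the centre of a ball comes to rest when it is seated in the dimple with the green felt and green ring. It moves with the drawer. The dimple is a round hollow 33 mm wide and 9 mm deep; its rim (the level top of the light wooden plate) lies 20 mm below this point, so a seated ball sinks about 6 mm below the rim. The two dimples are 110 mm apart. Axes as chest
- seat_red (a point): the point where the centre of a ball comes to rest when it is seated in the dimple with the red felt and red ring. It moves with the drawer. The dimple is a round hollow 33 mm wide and 9 mm deep; its rim (the level top of the light wooden plate) lies 20 mm below this point, so a seated ball sinks about 6 mm below the rim. The two dimples are 110 mm apart. Axes as chest
- tankard: pewter tankard 84 mm wide, 120 mm high, with a handle, at the far side. Bystander, loose; origin at the centre of its underside
- abacus: rosewood abacus 220 x 120 x 22 mm lying flat to the left of the chest. Bystander, loose; origin at the centre of its underside
- trinket_box: black lacquer trinket box 104 x 79 x 55 mm, right of the tray. Bystander, loose; origin at the centre of its underside
- piggy_bank: copper piggy bank about 135 x 90 x 107 mm, at the near left. Bystander, loose; origin at the centre of its underside
- teacup: blue china teacup 70 mm wide, 50 mm high, at the near right. Bystander, loose; origin at the centre of its underside

How it is judged (in metres and radians):
On the way, in this order (a step that is already met when the one before it is completed fails the run):
1. both balls rest, released, in the dimples of their own colour while the drawer is still well open (horizontal distance between ball_green_center and seat_green below 0.006 m and distance between ball_green_center and seat_green below 0.008 m and horizontal distance between ball_red_center and seat_red below 0.006 m and distance between ball_red_center and seat_red below 0.008 m and contact force between the fingers and ball_green below 0.2 N and contact force between the fingers and ball_red below 0.2 N and linear speed of each of ball_green, ball_red below 0.03 m/s and value of joint drawer above 0.08 m), for 0.2 s.
2. the drawer is slid fully shut (value of joint drawer below 0.006 m), for 0.1 s.
At the end, for the whole second after the job is handed in: the drawer is shut to within 6 mm, and inside it the green ball rests in the green dimple and the red ball in the red dimple (centre within 6 mm sideways and 8 mm in all of the seated point), still and released (horizontal distance between ball_green_center and seat_green below 0.006 m and distance between ball_green_center and seat_green below 0.008 m and horizontal distance between ball_red_center and seat_red below 0.006 m and distance between ball_red_center and seat_red below 0.008 m and contact force between the fingers and ball_green below 0.2 N and contact force between the fingers and ball_red below 0.2 N and linear speed of each of ball_green, ball_red below 0.03 m/s and value of joint drawer below 0.006 m); the robot touches nothing.
It fails at once if the green ball is dropped into a dimple from more than about 18 mm ((distance between ball_green_center and seat_green below 0.03 m or distance between ball_green_center and seat_red below 0.03 m) and contact force between the fingers and ball_green below 0.2 N and linear speed of ball_green above 0.6 m/s and value of joint drawer above 0.08 m and velocity of joint drawer above -0.1 m/s).
It fails at once if the red ball is dropped into a dimple from more than about 18 mm ((distance between ball_red_center and seat_green below 0.03 m or distance between ball_red_center and seat_red below 0.03 m) and contact force between the fingers and ball_red below 0.2 N and linear speed of ball_red above 0.6 m/s and value of joint drawer above 0.08 m and velocity of joint drawer above -0.1 m/s).
It fails at once if the drawer is slammed (faster than 0.5 m/s) (velocity of joint drawer below -0.5 m/s).
It fails at once if a bystander (tankard, abacus, trinket box, piggy bank or teacup) is moved by more than 30 mm (distance of any of tankard, abacus, trinket_box, piggy_bank, teacup from where it was at the start of the episode above 0.03 m).
It also fails if it takes over 70 s, if anything falls off the work surface, if the arm or the gripper's body presses on something with over 40 N, if the wrist force passes 120 N, or if a joint passes its speed limit or range.

## Working session

There is one attempt and no reset: what is moved stays moved. The work goes in short steps, Python scripts to look and compute and a tool call to move; the robot and the scene stay as the last step left them, time stands still between calls to the robot, and variables do not carry over. Pictures are saved under pics/ and viewed, about 8 in all and at most 12, crops included, and the job is handed in when it is done.

Besides the shell and the picture viewer there is one more tool, called as a command line: name --argument value ..., lists and objects as JSON in quotes. carry_out: Moves the arm, as the interface text tells. Its arguments: {"type":"object","properties":{"commands":{"type":"array","items":{"type":"number"}},"squeeze":{"type":"number"}},"required":["commands"]}

```bash
mkdir -p pics; python3 - <<'E'
from plant import *
import cv2
print(get_obs())
for n in("side","top"):
    print(n,get_calibration(n)); cv2.imwrite(f"pics/{n}0.png",capture(n)[:,:,::-1])
E
```

```text
{'clock': 0.0, 'joint_positions': array([ 1.05238927,  0.43525053,  0.02500314,  1.57410062, -0.01163765,
        1.13399503, -0.07509313]), 'qvel': array([-0.00096965,  0.00014501,  0.00054154,  0.0011693 ,  0.00047532,
        0.0002256 ,  0.00125322]), 'tau': array([-1.87561694e-03, -6.70486236e+01,  1.02345116e+00, -3.16212237e+01,
        1.52046204e-02,  1.25362450e-02, -1.80266051e-05]), 'eef_pos': array([ 252.20785833, -571.33187409,  249.50780884]), 'orientation': array([ 0.14575621, -0.1460766 ,  0.6924328 , -0.69134186]), 'force': array([0.53709036, 0.21121754, 0.30479148]), 'wrist_torque': array([ 0.03222923, -0.00067153, -0.03916387]), 'gripper_width': 85.44744705142698}
side {'mtx': array([[400.54100681,   0.        , 251.57816091],
       [  0.        , 400.54100681, 192.86471315],
       [  0.        ,   0.        ,   1.        ]]), 'k1': 0.0008534584613737663, 'position': array([-157.50026703, -995.42947058,  973.49237012]), 'orientation': array([ 0.85679551,  0.42853653, -0.12383537, -0.2586942 ])}
top {'mtx': array([[402.24506749,   0.        , 252.16018147],
       [  0.        , 402.24506749, 187.87786438],
       [  0.        ,   0.        ,   1.        ]]), 'k1': 0.008017002387485522, 'position': array([ 428.77389425,  -32.40293712, 1238.32090337]), 'orientation': array([-0.70072046, -0.03559854,  0.01478032,  0.71239394])}
```

View pics/top0.png

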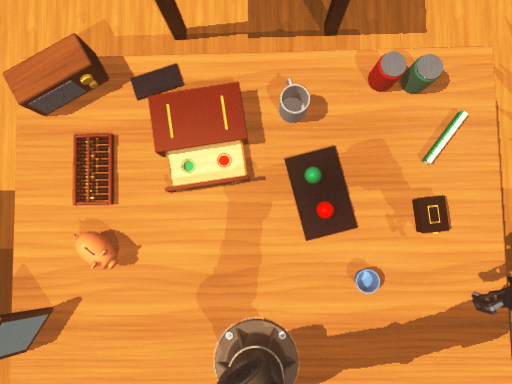

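View pics/side0.png

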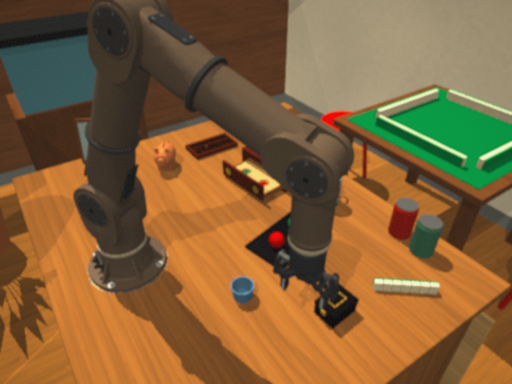

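```bash
cat > h.py <<'E'
from plant import *
import numpy as np, cv2
from scipy.spatial.transform import Rotation as R
def rot(q): return R.from_quat(np.roll(q,-1)).as_matrix()
def px2pt(name,px,z):
    c=get_calibration(name); K=c["mtx"]; px=np.atleast_2d(np.float64(px))
    d=cv2.undistortPoints(px[:,None],K,np.array([c["k1"],0,0,0]))[:,0]
    d=np.c_[d[:,0],-d[:,1],-np.ones(len(d))]@rot(c["orientation"]).T
    p=c["position"]; return p+d*((z-p[2])/d[:,2])[:,None]
def blobs(im,lo,hi,box,amin=30):
    """saturated blobs with hue in lo..hi (red wraps) in box x0,y0,x1,y1: area, centroid, bbox"""
    h=cv2.cvtColor(im,cv2.COLOR_RGB2HSV).astype(int); H=(h[...,0]+90)%180 if lo<0 else h[...,0]
    if lo<0: lo,hi=lo+90,hi+90
    m=((H>=lo)&(H<=hi)&(h[...,1]>120)&(h[...,2]>60)).astype(np.uint8)
    k=np.zeros_like(m); x0,y0,x1,y1=box; k[y0:y1,x0:x1]=1; m*=k
    n,_,s,c=cv2.connectedComponentsWithStats(m)
    return [(s[i,4],c[i].round(2),s[i,:4]) for i in range(1,n) if s[i,4]>=amin]
E
python3 - <<'E'
from h import *
import plant
print([k for k in dir(plant) if not k.startswith('_')], getattr(plant,'tip_reach',None))
im=capture("top"); o=get_obs(); print(rot(o["orientation"]).round(4),o["eef_pos"])
for n,lo,hi in(("red",-6,5),("green",45,85)):
    for z,box in((31,(290,155,350,230)),(30,(175,148,240,182))):
        for b in blobs(im,lo,hi,box): print(n,z,b,px2pt("top",b[1],z).round(1))
cv2.imwrite("pics/c.png",cv2.resize(im[75:250,140:365,::-1],None,fx=3.5,fy=3.4,interpolation=cv2.INTER_CUBIC))
E
```

```text
['Unreachable', 'capture', 'get_calibration', 'get_obs', 'job_done', 'tip_reach'] 19.0
[[-9.148e-01 -6.000e-04  4.039e-01]
 [-4.039e-01  1.100e-03 -9.148e-01]
 [ 1.000e-04 -1.000e+00 -1.200e-03]] [ 252.30088531 -571.41492447  249.71036807]
red 31 (np.int32(270), array([324.5 , 209.23]), array([316, 200,  19,  19], dtype=int32)) [[ 447.6 -212.3   31. ]]
red 30 (np.int32(46), array([223.28, 160.07]), array([220, 156,   9,   9], dtype=int32)) [[601.5  88.9  30. ]]
green 31 (np.int32(215), array([312.53, 174.46]), array([305, 166,  16,  17], dtype=int32)) [[ 552.5 -179.5   31. ]]
green 30 (np.int32(65), array([188.48, 165.57]), array([185, 161,   8,  10], dtype=int32)) [[586.7 195.   30. ]]
```

View pics/c.png

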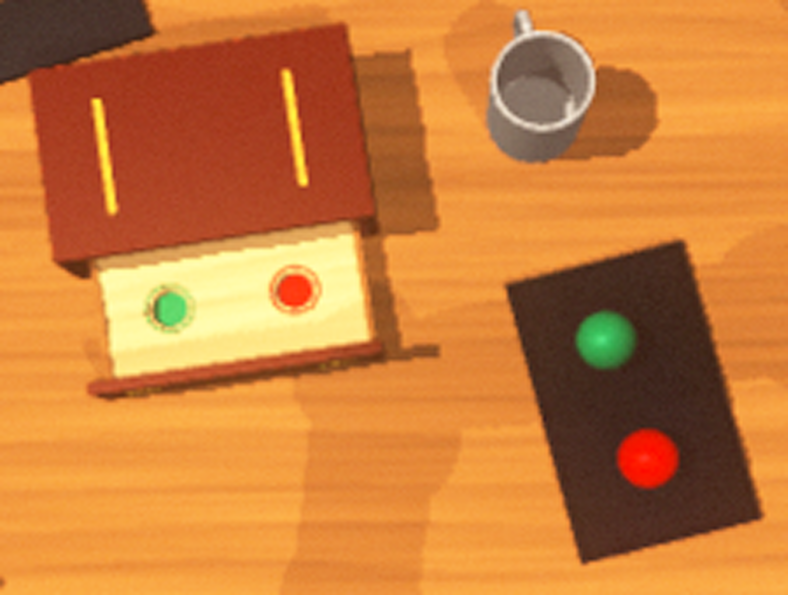

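```bash
cat >> h.py <<'E'
def shift(target,yaw=None):
    """tool-axis shift (mm) and turn (rad) to the target (mm); yaw = wanted heading of tool z"""
    o=get_obs(); T=rot(o["orientation"]); s=T.T@(np.array(target)-o["eef_pos"])
    t=0 if yaw is None else np.arctan2(T[1,2],T[0,2])-yaw
    return s.round(1),round(float(t),4)
E
python3 - <<'E'
from h import *
s=px2pt("top",[[224.35,159.9],[188.2,165.1]],30); print(s.round(1),np.linalg.norm(s[0]-s[1]))
d=s[0]-s[1]; print("yaw",np.arctan2(d[1],d[0]), "z tool")
# front panel top edge outer line endpoints from the crop (z=81)
e=px2pt("top",[[90/3.5+140,385/3.4+75],[383/3.5+140,345/3.4+75]],81); d=e[1]-e[0]; print(e.round(1),np.arctan2(d[1],d[0]),np.hypot(*d[:2]))
print(shift([447.6-.5,-213.5,120],-1.432), px2pt("top",[[325,209],[312.5,174.2]],31).round(1))
E
```

```text
[[601.9  85.6  30. ]
 [588.2 195.9  30. ]] 111.12974751393753
yaw -1.4466135644677038 z tool
[[515.1 252.1  81. ]
 [544.9   8.5  81. ]] -1.4489695120350523 245.4929205168594
(array([-322.8,  130. , -248.6]), 0.277) [[ 448.3 -213.8   31. ]
 [ 553.3 -179.4   31. ]]
```

carry_out --commands '[-0.02, 0, -0.015, 0.03, 0.1, -0.05, 0, -0.039, 0.06, 0.1, -0.09, 0.01, -0.069, 0.1, 0.1, -0.13, 0.02, -0.1, 0.14, 0.1, -0.17, 0.035, -0.131, 0.18, 0.1, -0.21, 0.05, -0.162, 0.22, 0.1, -0.25, 0.07, -0.192, 0.26, 0.1, -0.28, 0.09, -0.215, 0.292, 0.1, -0.305, 0.11, -0.234, 0.292, 0.1, -0.318, 0.125, -0.244, 0.292, 0.1, -0.3236, 0.13, -0.2488, 0.292, 0.1, -0.3236, 0.13, -0.2488, 0.292, 0.1, -0.3236, 0.13, -0.2488, 0.292, 0.1]' --squeeze 40

```text
clock: 1.45
eef_pos: [447.7, -214.8, 120.9]
orientation: [-0.043, 0.043, -0.705, 0.706]
force: [0.3, -0.9, 0.6]
gripper_width: 76.7
```

```bash
python3 - <<'E'
from h import *
im=capture("top");sd=capture("side")
cv2.imwrite("pics/d.png",np.hstack([cv2.resize(im[120:270,240:390,::-1],(400,400),interpolation=cv2.INTER_CUBIC),cv2.resize(sd[180:300,220:340,::-1],(400,400),interpolation=cv2.INTER_CUBIC)]))
print(shift([447.9,-213,31],-1.447), get_obs()["force"], get_obs()["gripper_width"])
E
```

```text
(array([-0.3, 90.1, -2.2]), -0.0024) [-0.55359667 -0.42366685 -0.04518191] 77.09046044144523
```

View pics/d.png

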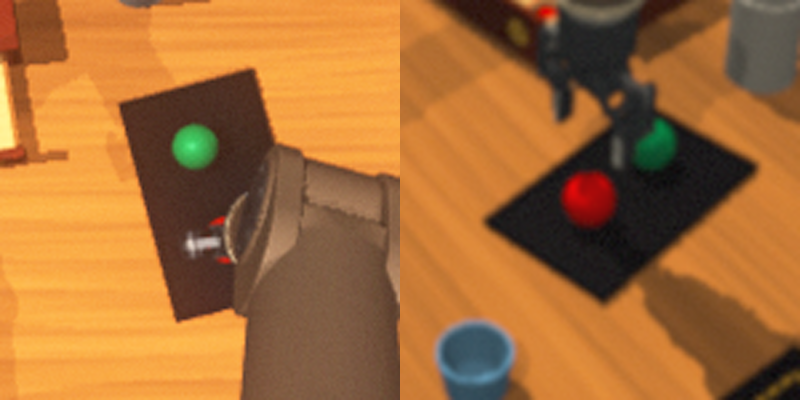

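```bash
python3 - <<'E'
from h import *
sd=capture("side")
for n,lo,hi in(("red",-6,5),("green",45,85)):
    for b in blobs(sd,lo,hi,(220,180,320,260)): print(n,b,px2pt("side",b[1],31).round(1))
E
```

```text
red (np.int32(236), array([276.18, 238.92]), array([268, 231,  17,  17], dtype=int32)) [[ 448.5 -209.4   31. ]]
green (np.int32(118), array([296.53, 222.97]), array([291, 216,  12,  14], dtype=int32)) [[ 556.5 -183.7   31. ]]
```

carry_out --commands '[0, 0.02, -0.003, 0, 0.1, 0, 0.045, -0.003, 0, 0.1, 0, 0.07, -0.003, 0, 0.1, 0, 0.085, -0.003, 0, 0.1, 0, 0.09, -0.003, 0, 0.1, 0, 0.09, -0.003, 0, 0.1, 0, 0.09, -0.003, 0, 0.25, 0, 0.09, -0.003, 0, 0.35, 0, 0.09, -0.003, 0, 0.45, 0, 0.09, -0.003, 0, 0.55, 0, 0.09, -0.003, 0, 0.7, 0, 0.09, -0.003, 0, 0.9, 0, 0.09, -0.003, 0, 0.9, 0, 0.09, -0.003, 0, 0.9, 0, 0.09, -0.003, 0, 0.9]' --squeeze 40

```text
clock: 3.1
eef_pos: [448.5, -210.8, 31.5]
orientation: [-0.044, 0.043, -0.705, 0.706]
force: [-1.2, 0.1, 8.4]
gripper_width: 50.1
```

carry_out --commands '[0, -0.005, 0, 0, 0.9, 0, -0.015, 0, 0, 0.9, 0, -0.035, 0, 0, 0.9, 0, -0.06, 0, 0, 0.9, 0, -0.085, 0, 0, 0.9, 0, -0.1, 0, 0, 0.9, 0, -0.105, 0, 0, 0.9, 0, -0.105, 0, 0, 0.9]'

```text
clock: 3.9
eef_pos: [447.8, -210.6, 136.1]
orientation: [-0.044, 0.043, -0.706, 0.706]
force: [0.2, 0.3, -4.2]
gripper_width: 50.1
```

```bash
python3 - <<'E'
from h import *
sd=capture("side"); im=capture("top"); o=get_obs()
cv2.imwrite("pics/e.png",np.hstack([cv2.resize(im[150:250,270:370,::-1],(400,400),interpolation=cv2.INTER_CUBIC),cv2.resize(sd[160:260,220:320,::-1],(400,400),interpolation=cv2.INTER_CUBIC)]))
print(o["eef_pos"],o["gripper_width"],o["force"])
for n,lo,hi in(("red",-6,5),("green",45,85)):
    for b in blobs(sd,lo,hi,(220,160,320,260)): print(n,b,px2pt("side",b[1],136).round(1),px2pt("side",b[1],31).round(1))
    for b in blobs(im,lo,hi,(290,155,350,230)): print(n,b,px2pt("top",b[1],31).round(1))
print(shift([601.9,85.6,136],-1.447))
E
```

```text
[ 447.05650375 -210.30845965  134.76450864] 50.43668563389445 [-0.26073044 -0.57964524 -4.01021467]
red (np.int32(146), array([275.27, 215.07]), array([269, 208,  13,  17], dtype=int32)) [[ 444.1 -205.5  136. ]] [[ 519.5 -106.5   31. ]]
green (np.int32(176), array([294.7 , 221.82]), array([288, 215,  15,  15], dtype=int32)) [[ 475.6 -266.6  136. ]] [[ 554.9 -175.2   31. ]]
green (np.int32(217), array([312.53, 174.38]), array([305, 167,  16,  16], dtype=int32)) [[ 552.7 -179.5   31. ]]
(array([-190.2,   -1.3, -274.5]), -0.0001)
```

View pics/e.png

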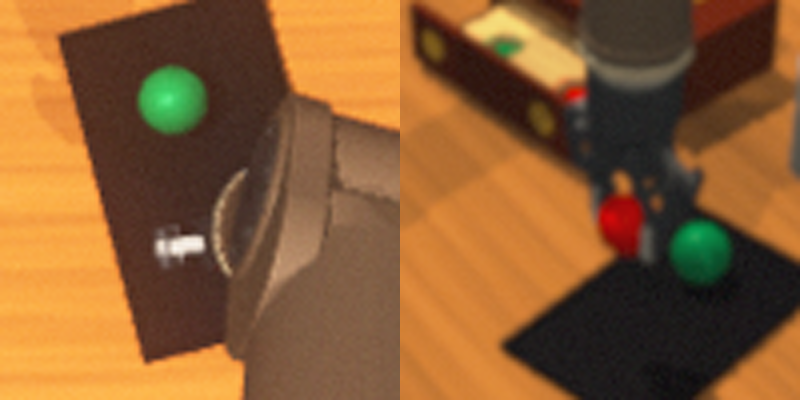

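carry_out --commands '[-0.003, 0, -0.004, 0, 0.9, -0.008, 0, -0.012, 0, 0.9, -0.016, 0, -0.023, 0, 0.9, -0.027, 0, -0.039, 0, 0.9, -0.041, 0, -0.059, 0, 0.9, -0.055, 0, -0.079, 0, 0.9, -0.07, 0, -0.101, 0, 0.9, -0.085, 0, -0.123, 0, 0.9, -0.1, 0, -0.144, 0, 0.9, -0.115, 0, -0.166, 0, 0.9, -0.13, 0, -0.188, 0, 0.9, -0.145, 0, -0.209, 0, 0.9, -0.158, 0, -0.228, 0, 0.9, -0.169, 0, -0.244, 0, 0.9, -0.178, 0, -0.257, 0, 0.9, -0.185, 0, -0.267, 0, 0.9, -0.189, 0, -0.273, 0, 0.9, -0.19, 0, -0.2745, 0, 0.9, -0.19, 0, -0.2745, 0, 0.9, -0.19, 0, -0.2745, 0, 0.9]'

```text
clock: 6.0
eef_pos: [602.0, 84.2, 135.3]
orientation: [-0.043, 0.043, -0.706, 0.706]
force: [-0.5, -0.1, -3.6]
gripper_width: 50.6
```

```bash
python3 - <<'E'
from h import *
sd=capture("side"); im=capture("top"); o=get_obs()
cv2.imwrite("pics/f.png",np.hstack([cv2.resize(im[110:210,150:250,::-1],(400,400),interpolation=cv2.INTER_CUBIC),cv2.resize(sd[120:220,210:310,::-1],(400,400),interpolation=cv2.INTER_CUBIC)]))
print(o["eef_pos"],o["gripper_width"],o["force"])
print(shift([601.9,85.6,51],-1.447))
E
```

```text
[602.09264584  84.363402   135.34541503] 50.103911868555734 [-0.29254466  0.57688999 -4.1919187 ]
(array([ 0. , 84.3, -1.3]), -0.0013)
```

View pics/f.png

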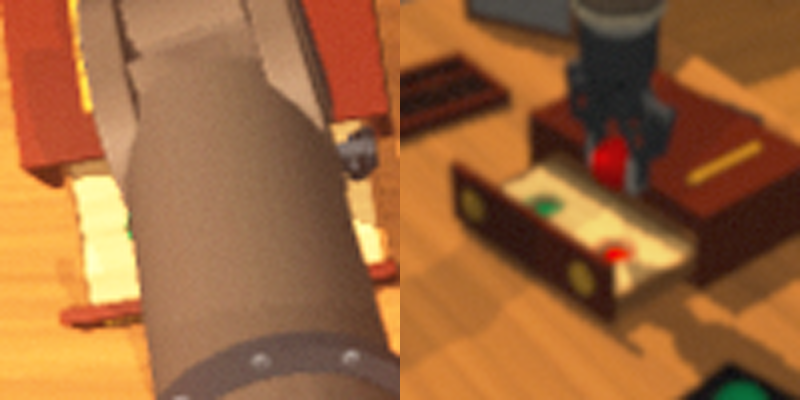

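```bash
python3 - <<'E'
from h import *
print(px2pt("side",[[263.4,182.9],[245.9,171.4]],30).round(1))
print(px2pt("side",[[262.1,159.1]],135).round(1))
sd=capture("side")
for n,lo,hi in(("red",-6,5),("green",45,85)):
    for b in blobs(sd,lo,hi,(230,140,290,200),5): print(n,b,px2pt("side",b[1],25).round(1),px2pt("side",b[1],135).round(1))
E
```

```text
[[598.9  84.1  30. ]
 [585.2 193.9  30. ]]
[[601.5  98.4 135. ]]
red (np.int32(11), array([278., 145.]), array([275, 144,   7,   4], dtype=int32)) [[832.2 301.6  25. ]] [[717.5 151.1 135. ]]
red (np.int32(10), array([284. , 149.1]), array([283, 145,   4,   8], dtype=int32)) [[833.  256.1  25. ]] [[718.1 111.  135. ]]
red (np.int32(19), array([253.58, 151.42]), array([250, 146,   7,  11], dtype=int32)) [[706.1 317.6  25. ]] [[605.9 165.3 135. ]]
red (np.int32(41), array([277.41, 157.61]), array([272, 149,  13,  17], dtype=int32)) [[764.4 213.8  25. ]] [[657.5  73.6 135. ]]
red (np.int32(126), array([262.25, 159.15]), array([256, 150,  12,  18], dtype=int32)) [[701.4 241.2  25. ]] [[601.8  97.7 135. ]]
red (np.int32(9), array([282.33, 173.  ]), array([280, 171,   6,   5], dtype=int32)) [[709.5 104.   25. ]] [[608.9 -23.5 135. ]]
red (np.int32(11), array([261.91, 184.09]), array([259, 183,   7,   4], dtype=int32)) [[593.2  86.4  25. ]] [[506.2 -39.  135. ]]
green (np.int32(11), array([246.  , 171.64]), array([244, 171,   5,   3], dtype=int32)) [[588.5 198.4  25. ]] [[502.  60. 135.]]
```

```bash
python3 - <<'E'
from h import *
c=get_calibration("side"); C=rot(c["orientation"]); 
for p in ([601.5,84.3,135],[601.5,84.3,142]):
    q=C.T@(np.array(p)-c["position"]); s=np.array([q[0],-q[1]])/-q[2]; print(c["mtx"][:2,:2]@s+c["mtx"][:2,2], "radius px",400.5*26/-q[2])
sd=capture("side")
cv2.imwrite("pics/g.png",cv2.resize(sd[138:198,225:305,::-1],(800,600),interpolation=cv2.INTER_NEAREST))
E
```

```text
[264.14424692 160.7033689 ] radius px 6.684165076959964
[264.16115847 159.17528555] radius px 6.702296006791893
```

View pics/g.png

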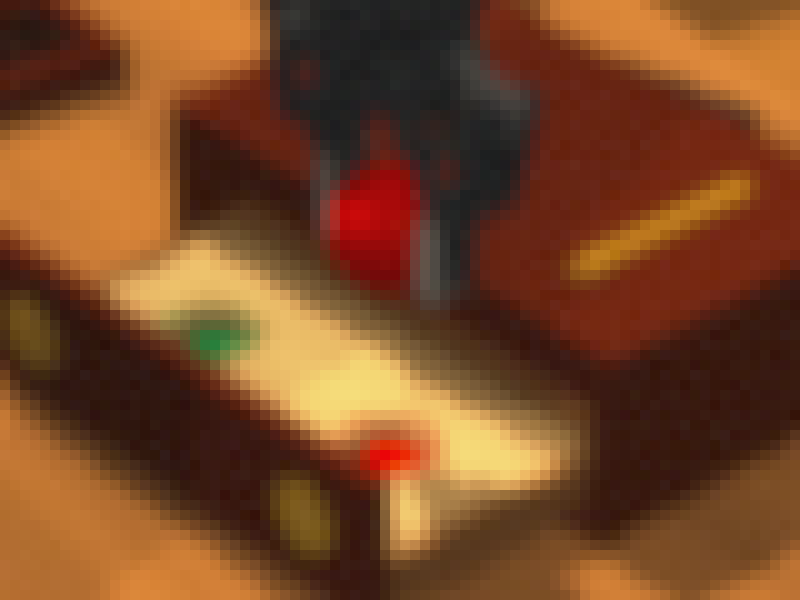

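carry_out --commands '[0, 0.005, -0.001, 0, 0.9, 0, 0.015, -0.001, 0, 0.9, 0.0005, 0.03, -0.001, 0, 0.9, 0.0005, 0.045, -0.001, 0, 0.9, 0.0005, 0.06, -0.001, 0, 0.9, 0.0005, 0.07, -0.001, 0, 0.9, 0.0005, 0.076, -0.001, 0, 0.9, 0.0005, 0.08, -0.001, 0, 0.9, 0.0005, 0.082, -0.001, 0, 0.9, 0.0005, 0.083, -0.001, 0, 0.9, 0.0005, 0.083, -0.001, 0, 0.9, 0.0005, 0.083, -0.001, 0, 0.9]'

```text
clock: 7.4
eef_pos: [602.0, 86.3, 52.7]
orientation: [0.044, -0.043, 0.706, -0.706]
force: [-0.2, -0.2, -3.6]
gripper_width: 50.4
```

carry_out --commands '[0, 0.0005, 0, 0, 0.9, 0, 0.001, 0, 0, 0.9, 0, 0.001, 0, 0, 0.9, 0, 0.001, 0, 0, 0.9]'

```text
clock: 7.8
eef_pos: [602.0, 86.4, 51.6]
orientation: [0.044, -0.043, 0.706, -0.706]
force: [1.3, 0.4, -2.2]
gripper_width: 50.3
```

carry_out --commands '[0, 0.0005, 0, 0, 0.9, 0, 0.001, 0, 0, 0.9, 0, 0.001, 0, 0, 0.9, 0, 0.001, 0, 0, 0.9]'

```text
clock: 8.2
eef_pos: [602.4, 86.6, 50.9]
orientation: [0.044, -0.043, 0.706, -0.706]
force: [1.3, 1.3, 6.2]
gripper_width: 50.3
```

carry_out --commands '[0, 0, 0, 0, 0.38, 0, 0, 0, 0, 0.35, 0, 0, 0, 0, 0.3, 0, 0, 0, 0, 0.2, 0, 0, 0, 0, 0.1, 0, 0, 0, 0, 0.1, 0, 0, 0, 0, 0.1, 0, -0.01, 0, 0, 0.1, 0, -0.03, 0, 0, 0.1, 0, -0.06, 0, 0, 0.1, 0, -0.085, 0, 0, 0.1, 0, -0.085, 0, 0, 0.1]'

```text
clock: 9.4
eef_pos: [604.0, 86.8, 139.8]
orientation: [0.046, -0.041, 0.706, -0.705]
force: [0.6, 0.5, 1.4]
gripper_width: 77.0
```

```bash
python3 - <<'E'
from h import *
sd=capture("side")
for b in blobs(sd,-6,5,(230,140,290,200),20): print(b,px2pt("side",b[1],50).round(1))
print(px2pt("top",[[312.5,174.3]],31).round(1), shift([553.5,-179.4,135],-1.447))
c=get_calibration("side"); C=rot(c["orientation"])
q=C.T@(np.array([601.3,85.2,50])-c["position"]); s=np.array([q[0],-q[1]])/-q[2]; print(c["mtx"][:2,:2]@s+c["mtx"][:2,2])
E
```

```text
(np.int32(37), array([278.46, 151.62]), array([274, 142,   9,  21], dtype=int32)) [[773.5 219.6  50. ]]
(np.int32(85), array([263.47, 178.4 ]), array([259, 173,  10,  12], dtype=int32)) [[600.8  86.6  50. ]]
[[ 553.  -179.4   31. ]] (array([ 81.9,   2.4, 257.8]), -0.0002)
[263.77735556 178.52955777]
```

carry_out --commands '[0.004, 0, 0.014, 0, 0.1, 0.014, 0, 0.044, 0, 0.1, 0.026, 0, 0.082, 0, 0.1, 0.038, 0, 0.12, 0, 0.1, 0.05, 0, 0.158, 0, 0.1, 0.062, 0, 0.196, 0, 0.1, 0.072, 0, 0.228, 0, 0.1, 0.079, 0, 0.25, 0, 0.1, 0.0814, 0, 0.2578, 0, 0.1, 0.0814, 0, 0.2578, 0, 0.1, 0.0814, 0, 0.2578, 0, 0.1, 0.0814, 0, 0.2578, 0, 0.1]'

```text
clock: 10.65
eef_pos: [553.1, -177.6, 135.1]
orientation: [0.045, -0.045, 0.706, -0.705]
force: [0.2, 0.2, 0.4]
gripper_width: 76.8
```

```bash
python3 - <<'E'
from h import *
sd=capture("side"); im=capture("top"); print(get_obs()["force"],get_obs()["eef_pos"])
for b in blobs(sd,45,85,(270,190,320,250)): print(b,px2pt("side",b[1],31).round(1))
for b in blobs(im,-6,5,(175,148,240,182)): print("red",b,px2pt("top",b[1],50).round(1))
for b in blobs(im,45,85,(175,148,240,182)): print("greenfelt",b,px2pt("top",b[1],30).round(1))
print(shift([554,-179.4,31],-1.447))
cv2.imwrite("pics/k.png",cv2.resize(im[130:200,150:250,::-1],(800,560),interpolation=cv2.INTER_CUBIC))
E
```

```text
[-0.07046746 -0.42560404  0.42765794] [ 553.06891882 -178.00763851  135.22288757]
(np.int32(185), array([294.53, 221.88]), array([287, 215,  16,  15], dtype=int32)) [[ 554.2 -175.1   31. ]]
red (np.int32(143), array([222.66, 158.85]), array([216, 152,  14,  15], dtype=int32)) [[602.3  88.7  50. ]]
greenfelt (np.int32(63), array([188.37, 165.57]), array([185, 161,   8,  10], dtype=int32)) [[586.7 195.4  30. ]]
(array([ -0.7, 104.2,   1.6]), 0.0023)
```

View pics/k.png

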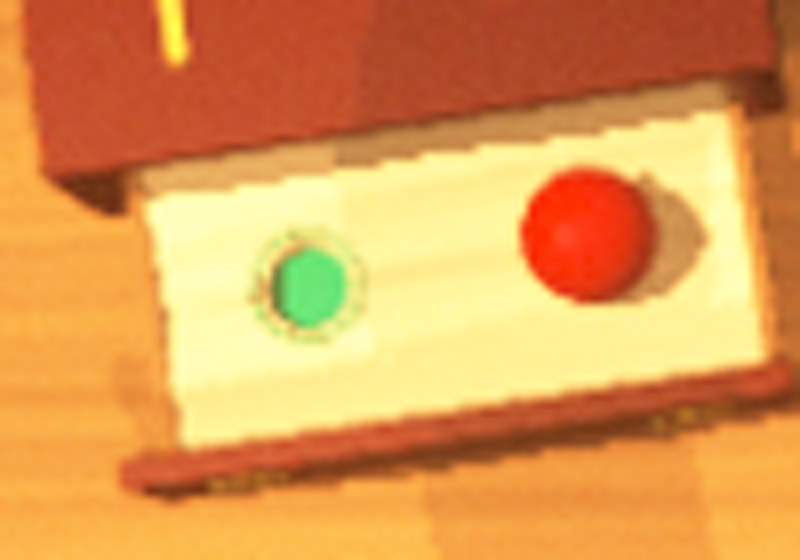

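carry_out --commands '[0, 0.02, 0, 0, 0.1, -0.0005, 0.05, 0.001, 0, 0.1, -0.0005, 0.08, 0.001, 0, 0.1, -0.0005, 0.097, 0.001, 0, 0.1, -0.0005, 0.104, 0.001, 0, 0.1, -0.0005, 0.104, 0.001, 0, 0.1, -0.0005, 0.104, 0.001, 0, 0.25, -0.0005, 0.104, 0.001, 0, 0.35, -0.0005, 0.104, 0.001, 0, 0.45, -0.0005, 0.104, 0.001, 0, 0.55, -0.0005, 0.104, 0.001, 0, 0.7, -0.0005, 0.104, 0.001, 0, 0.9, -0.0005, 0.104, 0.001, 0, 0.9, -0.0005, 0.104, 0.001, 0, 0.9, -0.0005, 0.104, 0.001, 0, 0.9]'

```text
clock: 12.25
eef_pos: [554.4, -181.4, 32.8]
orientation: [-0.044, 0.043, -0.705, 0.706]
force: [0.6, -1.9, 6.0]
gripper_width: 50.0
```

carry_out --commands '[0, -0.005, 0, 0, 0.9, 0, -0.015, 0, 0, 0.9, 0, -0.035, 0, 0, 0.9, 0, -0.06, 0, 0, 0.9, 0, -0.085, 0, 0, 0.9, 0, -0.1, 0, 0, 0.9, 0, -0.105, 0, 0, 0.9, 0, -0.105, 0, 0, 0.9]'

```text
clock: 13.05
eef_pos: [553.5, -180.5, 137.2]
orientation: [-0.044, 0.043, -0.706, 0.706]
force: [0.3, -0.0, -3.1]
gripper_width: 50.2
```

```bash
python3 - <<'E'
from h import *
o=get_obs(); print(o["eef_pos"],o["gripper_width"],o["force"],shift([587.3,195.5,51],-1.447))
sd=capture("side")
for b in blobs(sd,45,85,(260,150,320,250),15): print(b)
E
```

```text
[ 553.52506793 -180.48540264  137.15514298] 50.18837983023866 [ 0.26540583 -0.04724268 -3.07935548] (array([ -79.9,   86.1, -369. ]), 0.0)
(np.int32(120), array([295.21, 198.58]), array([290, 193,  12,  13], dtype=int32))
```

carry_out --commands '[-0.001, 0, -0.005, 0, 0.9, -0.003, 0, -0.014, 0, 0.9, -0.006, 0, -0.028, 0, 0.9, -0.01, 0, -0.047, 0, 0.9, -0.015, 0, -0.07, 0, 0.9, -0.02, 0, -0.094, 0, 0.9, -0.0255, 0, -0.118, 0, 0.9, -0.031, 0, -0.143, 0, 0.9, -0.0365, 0, -0.168, 0, 0.9, -0.042, 0, -0.193, 0, 0.9, -0.047, 0, -0.218, 0, 0.9, -0.0525, 0, -0.243, 0, 0.9, -0.058, 0, -0.268, 0, 0.9, -0.063, 0, -0.292, 0, 0.9, -0.068, 0, -0.315, 0, 0.9, -0.073, 0, -0.336, 0, 0.9, -0.077, 0, -0.353, 0, 0.9, -0.079, 0, -0.364, 0, 0.9, -0.08, 0, -0.369, 0, 0.9, -0.08, 0, -0.369, 0, 0.9]'

```text
clock: 15.1
eef_pos: [587.0, 195.9, 136.1]
orientation: [-0.044, 0.044, -0.706, 0.706]
force: [-0.8, -0.6, -3.2]
gripper_width: 50.2
```

carry_out --commands '[0, 0, 0, 0, 0.9, 0, 0, 0, 0, 0.9]'

```text
clock: 15.3
eef_pos: [587.4, 194.1, 136.3]
orientation: [-0.043, 0.043, -0.706, 0.706]
force: [0.1, 0.0, -3.2]
gripper_width: 49.9
```

```bash
python3 - <<'E'
from h import *
o=get_obs(); print(o["eef_pos"],o["gripper_width"],o["force"],shift([587.3,195.5,52],-1.447))
E
```

```text
[587.37721943 194.12363965 136.29493429] 49.91626323863631 [ 0.10144868  0.01748137 -3.24080247] (array([-0.1, 84.3, -1.4]), -0.0018)
```

carry_out --commands '[0, 0.005, -0.001, 0, 0.9, 0, 0.015, -0.001, 0, 0.9, 0, 0.03, -0.001, 0, 0.9, 0, 0.045, -0.001, 0, 0.9, 0, 0.06, -0.001, 0, 0.9, 0, 0.07, -0.001, 0, 0.9, 0, 0.076, -0.001, 0, 0.9, 0, 0.08, -0.001, 0, 0.9, 0, 0.0815, -0.001, 0, 0.9, 0, 0.082, -0.001, 0, 0.9, 0, 0.082, -0.001, 0, 0.9, 0, 0.082, -0.001, 0, 0.9]'

```text
clock: 16.5
eef_pos: [587.3, 196.6, 54.8]
orientation: [0.044, -0.043, 0.706, -0.706]
force: [-0.0, 0.7, -3.6]
gripper_width: 50.1
```

carry_out --commands '[0, 0.0005, 0, 0, 0.9, 0, 0.001, 0, 0, 0.9, 0, 0.001, 0, 0, 0.9, 0, 0.001, 0, 0, 0.9]'

```text
clock: 16.9
eef_pos: [587.2, 196.6, 53.4]
orientation: [0.044, -0.044, 0.706, -0.706]
force: [-0.2, -0.3, -2.4]
gripper_width: 50.1
```

carry_out --commands '[0, 0.0005, 0, 0, 0.9, 0, 0.001, 0, 0, 0.9, 0, 0.001, 0, 0, 0.9, 0, 0.001, 0, 0, 0.9]'

```text
clock: 17.3
eef_pos: [587.6, 196.6, 52.7]
orientation: [0.044, -0.043, 0.706, -0.706]
force: [1.2, -0.4, 3.2]
gripper_width: 49.7
```

carry_out --commands '[0, 0, 0, 0, 0.38, 0, 0, 0, 0, 0.35, 0, 0, 0, 0, 0.3, 0, 0, 0, 0, 0.2, 0, 0, 0, 0, 0.1, 0, 0, 0, 0, 0.1, 0, 0, 0, 0, 0.1, 0, -0.01, 0, 0, 0.1, 0, -0.03, 0, 0, 0.1, 0, -0.06, 0, 0, 0.1, 0, -0.085, 0, 0, 0.1, 0, -0.085, 0, 0, 0.1]'

```text
clock: 18.5
eef_pos: [589.3, 197.5, 141.9]
orientation: [0.046, -0.041, 0.707, -0.705]
force: [0.8, 0.7, 0.9]
gripper_width: 76.7
```

```bash
python3 - <<'E'
from h import *
sd=capture("side"); print(get_obs()["eef_pos"],get_obs()["force"])
for n,lo,hi in(("red",-6,5),("green",45,85)):
    for b in blobs(sd,lo,hi,(225,140,275,200),20): print(n,b,px2pt("side",b[1],50).round(1))
# panel face centre: 72 mm in front of seats' midpoint
a=.124; X=np.array([np.cos(a),np.sin(a),0]); m=np.array([594.5,141.3,0]); f=m-72*X; print("face",f)
print(shift([f[0]-80*X[0],f[1]-80*X[1],170],-1.447))
E
```

```text
[588.31821781 197.03217561 139.87349825] [ 0.88403319  0.25197301 -0.43711143]
red (np.int32(88), array([263.31, 178.81]), array([259, 174,  10,  12], dtype=int32)) [[598.6  84.6  50. ]]
green (np.int32(82), array([245.8 , 166.16]), array([241, 161,  10,  11], dtype=int32)) [[590.4 202.   50. ]]
face [523.0528271 132.3948619   0.       ]
(array([152.6, -30.8,  56.1]), -0.0002)
```

carry_out --commands '[0.01, -0.01, 0.004, 0, 0.1, 0.03, -0.02, 0.011, 0, 0.3, 0.055, -0.03, 0.02, 0, 0.6, 0.08, -0.031, 0.03, 0, 1, 0.105, -0.031, 0.039, 0, 1, 0.13, -0.031, 0.048, 0, 1, 0.155, -0.031, 0.056, 0, 1, 0.175, -0.031, 0.056, 0, 1, 0.185, -0.031, 0.056, 0, 1, 0.185, -0.031, 0.056, 0, 1, 0.185, -0.031, 0.056, 0, 1]'

```text
clock: 19.65
eef_pos: [411.0, 118.3, 168.5]
orientation: [0.044, -0.044, 0.706, -0.706]
force: [0.6, 0.2, 0.4]
gripper_width: 0.1
```

```bash
python3 - <<'E'
from h import *
sd=capture("side"); im=capture("top"); print(get_obs()["eef_pos"],get_obs()["force"])
for n,lo,hi in(("red",-6,5),("green",45,85)):
    for b in blobs(sd,lo,hi,(225,140,275,200),20): print(n,b,px2pt("side",b[1],50).round(1))
    for b in blobs(im,lo,hi,(175,148,240,182),20): print(n,b,px2pt("top",b[1],50).round(1))
cv2.imwrite("pics/l.png",np.hstack([cv2.resize(im[120:220,150:250,::-1],(400,400),interpolation=cv2.INTER_CUBIC),cv2.resize(sd[140:200,220:280,::-1],(400,400),interpolation=cv2.INTER_CUBIC)]))
E
```

```text
[411.34815023 118.43944294 168.33614479] [0.21005208 0.00116552 0.5846568 ]
red (np.int32(90), array([263.42, 178.38]), array([259, 173,  10,  12], dtype=int32)) [[600.7  86.9  50. ]]
red (np.int32(29), array([227., 158.]), array([224, 153,   7,  13], dtype=int32)) [[604.6  75.7  50. ]]
green (np.int32(85), array([245.79, 165.78]), array([241, 160,  10,  12], dtype=int32)) [[591.9 204.5  50. ]]
green (np.int32(150), array([185.05, 163.99]), array([179, 157,  13,  15], dtype=int32)) [[589.  201.6  50. ]]
```

View pics/l.png

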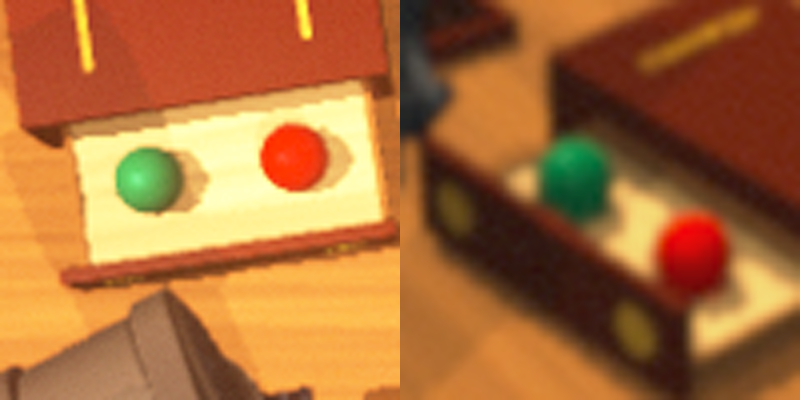

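```bash
python3 - <<'E'
from h import *
def proj(n,p):
    c=get_calibration(n); q=(np.atleast_2d(p)-c["position"])@rot(c["orientation"]); s=np.c_[q[:,0],-q[:,1]]/-q[:,2:]
    s*=1+c["k1"]*(s**2).sum(1)[:,None]; return s@c["mtx"][:2,:2].T+c["mtx"][:2,2]
a=.124; r=np.array([601.5,86.8,50]); Y=np.array([-np.sin(a),np.cos(a),0])
for n,w in(("top",(175,148,240,182)),("side",(225,148,275,195))):
    e=proj(n,[r,r+110*Y]); print(n,e.round(2),"sep",(e[1]-e[0]).round(2))
    im=capture(n).astype(int); R_,G,B=im[...,0],im[...,1],im[...,2]
    for k,m in(("red",(R_>2.8*G)&(R_>110)&(G<70)),("green",(G>1.25*R_)&(G>B))):
        m=m.astype(np.uint8); z=np.zeros_like(m); z[w[1]:w[3],w[0]:w[2]]=1
        N,_,s,c=cv2.connectedComponentsWithStats(m*z); 
        cs=cv2.findContours(m*z,cv2.RETR_EXTERNAL,cv2.CHAIN_APPROX_NONE)[0]; q=max(cs,key=cv2.contourArea)
        i=1+np.argmax(s[1:,4]); print(k,s[i],c[i].round(2),np.round(cv2.minEnclosingCircle(q),2) if 0 else cv2.minEnclosingCircle(q))
E
```

```text
top [[223.3  159.11]
 [186.92 164.33]] sep [-36.38   5.23]
red [216 152  15  15 184] [223.12 159.01] ((223.0, 159.0), 7.810349941253662)
green [179 157  13  16 162] [185.22 164.04] ((186.0, 164.39999389648438), 7.6656012535095215)
side [[263.59 178.32]
 [246.08 167.  ]] sep [-17.51 -11.32]
red [259 148  16  18 168] [268.69 155.54] ((268.8333435058594, 156.5), 9.947176933288574)
green [241 160  10  13 101] [245.79 166.04] ((246.0, 166.0), 6.324655532836914)
```

```bash
python3 - <<'E'
from h import *
im=capture("top").astype(int); sd=capture("side").astype(int)
print(im[164,175:200,0]); print(im[152:178,187,0])
print(im[159,212:236,1]); 
print("side R",sd[167,236:258,0]); print(sd[154:180,246,0]); print(sd[154:180,246,1])
E
```

```text
[255 255 255 236  98  98  99 106 119 129 113 107 107 106 101 101 104 104
 108 105 128 195 229 230 231]
[254 255 255 255 237  96 100 104 101 102 108 104 107 103 103 102  98 102
 108 107 103 235 254 255 255 254]
[254 253 237  83  56  48  46  72  83  78  65  59  57  56  52  55  55  55
  55  73 140 185 184 183]
side R [179 218 230 222 155  72  19   8  13  10  11  13   9  11  42 108 171 196
 176 147 133 131]
[ 52  52  52  53  56  66  69  49  19   9   9  13  13  11  11  16   8  15
  38  72 101 113 100  80  62  57]
[ 25  24  24  27  32  52  90 124 143 144 133 119 106  96  84  78  72  68
  65  65  59  52  40  31  29  26]
```

carry_out --commands '[0, 0.02, 0, 0, 1, 0, 0.05, 0, 0, 1, 0, 0.08, 0, 0, 1, 0, 0.1, 0, 0, 1, 0, 0.106, 0, 0, 1, -0.01, 0.106, 0, 0, 1, -0.03, 0.106, 0, 0, 1, -0.055, 0.106, 0, 0, 1, -0.07, 0.106, 0, 0, 1, -0.08, 0.106, 0, 0, 1, -0.084, 0.106, 0, 0, 1, -0.088, 0.106, 0, 0, 1, -0.092, 0.106, 0, 0, 1, -0.096, 0.106, 0, 0, 1, -0.1, 0.106, 0, 0, 1]'

```text
clock: 21.45
eef_pos: [509.6, 130.5, 62.3]
orientation: [-0.044, 0.044, -0.706, 0.706]
force: [0.1, 0.5, 0.7]
gripper_width: 0.2
```

carry_out --commands '[-0.003, 0, 0, 0, 1, -0.006, 0, 0, 0, 1, -0.01, 0, 0, 0, 1, -0.014, 0, 0, 0, 1, -0.019, 0, 0, 0, 1, -0.024, 0, 0, 0, 1, -0.03, 0, 0, 0, 1, -0.036, 0, 0, 0, 1, -0.043, 0, 0, 0, 1, -0.05, 0, 0, 0, 1, -0.057, 0, 0, 0, 1, -0.064, 0, 0, 0, 1, -0.071, 0, 0, 0, 1, -0.078, 0, 0, 0, 1, -0.084, 0, 0, 0, 1, -0.089, 0, 0, 0, 1, -0.093, 0, 0, 0, 1, -0.096, 0, 0, 0, 1, -0.098, 0, 0, 0, 1, -0.1, 0, 0, 0, 1]'

```text
clock: 23.45
eef_pos: [608.9, 142.7, 62.3]
orientation: [-0.044, 0.044, -0.706, 0.706]
force: [-2.2, 0.1, 1.0]
gripper_width: -0.1
```

```bash
python3 - <<'E'
from h import *
sd=capture("side"); o=get_obs(); print(o["eef_pos"],o["force"])
cv2.imwrite("pics/m.png",cv2.resize(sd[120:220,200:320,::-1],(720,600),interpolation=cv2.INTER_CUBIC))
E
```

```text
[609.30589478 142.71510804  62.35144164] [-0.94514381  0.80696117 -0.17678429]
```

View pics/m.png

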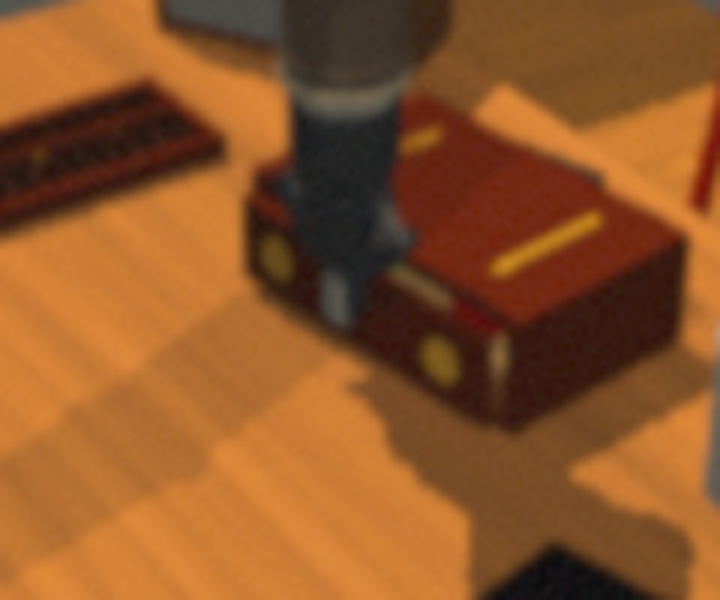

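carry_out --commands '[-0.002, 0, 0, 0, 1, -0.004, 0, 0, 0, 1, -0.006, 0, 0, 0, 1, -0.008, 0, 0, 0, 1, -0.01, 0, 0, 0, 1, -0.012, 0, 0, 0, 1]'

```text
clock: 24.1
eef_pos: [621.0, 144.3, 62.3]
orientation: [-0.044, 0.044, -0.706, 0.706]
force: [-1.8, -0.4, 1.6]
gripper_width: 0.2
```

carry_out --commands '[-0.001, 0, 0, 0, 1, -0.002, 0, 0, 0, 1, -0.003, 0, 0, 0, 1, -0.004, 0, 0, 0, 1]'

```text
clock: 24.5
eef_pos: [624.8, 144.8, 62.3]
orientation: [-0.044, 0.044, -0.706, 0.706]
force: [-2.3, 0.7, 1.3]
gripper_width: -0.2
```

carry_out --commands '[-0.001, 0, 0, 0, 1, -0.002, 0, 0, 0, 1, -0.003, 0, 0, 0, 1, -0.004, 0, 0, 0, 1]'

```text
clock: 24.9
eef_pos: [625.0, 144.9, 61.4]
orientation: [-0.041, 0.047, -0.705, 0.706]
force: [-17.6, -1.3, 8.8]
gripper_width: -0.1
```

carry_out --commands '[-0.001, 0, 0, 0, 1, -0.002, 0, 0, 0, 1, -0.003, 0, 0, 0, 1, -0.003, 0, 0, 0, 1]'

```text
clock: 25.3
eef_pos: [625.0, 144.8, 61.3]
orientation: [-0.04, 0.049, -0.705, 0.707]
force: [-26.0, -3.9, 16.9]
gripper_width: 0.1
```

carry_out --commands '[0.003, 0, 0, 0, 1, 0.007, 0, 0, 0, 1, 0.015, 0, 0, 0, 1, 0.03, 0, 0, 0, 1, 0.055, 0, 0, 0, 1, 0.085, 0, 0, 0, 1, 0.115, -0.01, 0, 0, 1, 0.145, -0.03, 0, 0, 1, 0.17, -0.05, 0, 0, 1, 0.18, -0.06, 0, 0, 1, 0.18, -0.06, 0, 0, 1, 0.18, -0.06, 0, 0, 1]'

```text
clock: 26.5
eef_pos: [454.4, 123.6, 122.4]
orientation: [0.044, -0.043, 0.706, -0.706]
force: [0.2, 0.8, 0.2]
gripper_width: -0.3
```

```bash
python3 - <<'E'
from h import *
sd=capture("side"); im=capture("top"); o=get_obs(); print(o["eef_pos"],o["force"],o["clock"])
cv2.imwrite("pics/n.png",np.hstack([cv2.resize(im[70:170,140:240,::-1],(400,400),interpolation=cv2.INTER_CUBIC),cv2.resize(sd[120:200,230:310,::-1],(400,400),interpolation=cv2.INTER_CUBIC)]))
E
```

```text
[454.09907823 123.48137294 121.72564598] [-0.21309517 -0.98402897  0.30923255] 26.6
```

View pics/n.png

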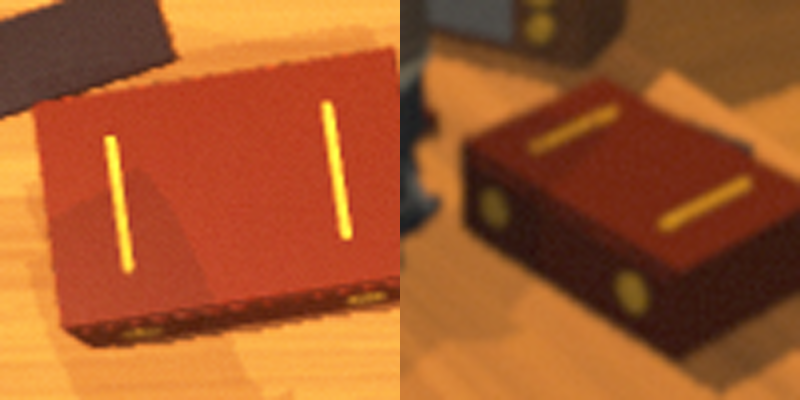

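```bash
python3 - <<'E'
from h import *
a=.124; X=np.array([np.cos(a),np.sin(a),0]); Y=np.array([-X[1],X[0],0])
im=capture("top").astype(int); sd=capture("side").astype(int)
def disc(I,box):
    x0,y0,x1,y1=box; c=I[y0:y1,x0:x1]; w=np.clip(c[...,1]-0.45*c[...,0]-8,0,None)*(c[...,1]>c[...,2]+15)
    yy,xx=np.mgrid[y0:y1,x0:x1]; return np.array([(w*xx).sum(),(w*yy).sum()])/w.sum()
# side-view discs, crop coords -> pixels, face line in chest x for height 46
s=[[230+94/5-.4,120+207/5-.4],[230+232/5-.4,120+292/5-.4]]
t=[[140+141/4-.4,70+332/4-.4],[140+366/4-.4,70+297/4-.4]]
for k in range(2):
    P=[]
    for n,p in(("side",s[k]),("top",t[k])):
        c=get_calibration(n)["position"]; q=px2pt(n,p,46)[0]; d=(q-c)/np.linalg.norm(q-c); P.append((c,d,q))
    A=sum(np.eye(3)-np.outer(d,d) for _,d,_ in P); b=sum((np.eye(3)-np.outer(d,d))@c for c,d,_ in P)
    x=np.linalg.solve(A,b); print("disc",x.round(1),"X",(x@X).round(1),[(q@X).round(1) for *_,q in P])
e=px2pt("top",[[140+65/4-.4,70+327/4-.4],[140+400/4-.4,70+278/4-.4]],92); print("top front edge",e.round(1),(e@X).round(1))
e=px2pt("side",[[230+65/5-.4,120+143/5-.4],[230+282/5-.4,120+273/5-.4]],92); print("side",e.round(1),(e@X).round(1))
print("TCP end X",np.array([625,144.8,0])@X, "seat X before",np.array([594.5,141.3,0])@X)
E
```

```text
disc [624.  233.   47.3] X 648.1 [np.float64(649.0), np.float64(648.7)]
disc [647.   63.5  47.4] X 649.9 [np.float64(650.7), np.float64(650.6)]
top front edge [[621.9 278.1  92. ]
 [652.6  34.8  92. ]] [651.5 651.9]
side [[620.8 273.5  92. ]
 [655.1  11.7  92. ]] [649.9 651.5]
TCP end X 638.1103758214256 seat X before 607.4116708657987
```

carry_out --commands '[0, 0.02, 0, 0, 1, -0.02, 0.042, 0, 0, 1, -0.055, 0.042, 0, 0, 1, -0.095, 0.042, 0, 0, 1, -0.125, 0.042, 0, 0, 1, -0.145, 0.042, 0, 0, 1, -0.155, 0.042, 0, 0, 1, -0.161, 0.042, 0, 0, 1, -0.165, 0.042, 0, 0, 1, -0.168, 0.042, 0, 0, 1, -0.17, 0.042, 0, 0, 1, -0.172, 0.042, 0, 0, 1, -0.173, 0.042, 0, 0, 1, -0.174, 0.042, 0, 0, 1]'

```text
clock: 28.1
eef_pos: [625.4, 144.9, 80.4]
orientation: [-0.044, 0.044, -0.706, 0.706]
force: [-3.7, -0.5, 2.2]
gripper_width: 0.0
```

carry_out --commands '[-0.001, 0, 0, 0, 1, -0.002, 0, 0, 0, 1, -0.003, 0, 0, 0, 1, -0.004, 0, 0, 0, 1]'

```text
clock: 28.5
eef_pos: [627.7, 145.2, 80.0]
orientation: [-0.042, 0.045, -0.706, 0.706]
force: [-11.1, -1.3, 6.6]
gripper_width: 0.0
```

carry_out --commands '[-0.001, 0, 0, 0, 1, -0.002, 0, 0, 0, 1, -0.003, 0, 0, 0, 1, -0.003, 0, 0, 0, 1]'

```text
clock: 28.9
eef_pos: [627.7, 145.3, 79.6]
orientation: [-0.041, 0.047, -0.705, 0.706]
force: [-19.1, -3.3, 14.0]
gripper_width: 0.0
```

carry_out --commands '[0.003, 0, 0, 0, 1, 0.007, 0, 0, 0, 1, 0.015, 0, 0, 0, 1, 0.03, 0, 0, 0, 1, 0.055, 0, 0, 0, 1, 0.085, 0, 0, 0, 1, 0.115, -0.01, 0, 0, 1, 0.145, -0.03, 0, 0, 1, 0.17, -0.05, 0, 0, 1, 0.18, -0.06, 0, 0, 1, 0.18, -0.06, 0, 0, 1, 0.18, -0.06, 0, 0, 1]'

```text
clock: 30.1
eef_pos: [455.2, 123.7, 140.4]
orientation: [0.044, -0.043, 0.706, -0.706]
force: [0.7, -0.1, 0.5]
gripper_width: 0.3
```

```bash
python3 - <<'E'
from h import *
sd=capture("side"); im=capture("top"); o=get_obs(); print(o["eef_pos"],o["force"],o["clock"])
cv2.imwrite("pics/p.png",np.hstack([cv2.resize(im[125:165,150:210,::-1],(400,300),interpolation=cv2.INTER_CUBIC),cv2.resize(sd[135:195,235:315,::-1],(400,300),interpolation=cv2.INTER_CUBIC)]))
import os
a=cv2.imread("pics/n.png"); b=cv2.resize(im[70:170,140:240,::-1],(400,400),interpolation=cv2.INTER_CUBIC); c=cv2.resize(sd[120:200,230:310,::-1],(400,400),interpolation=cv2.INTER_CUBIC)
cv2.imwrite("pics/q.png",np.vstack([a[100:400],np.hstack([b,c])[100:400]]))
E
```

```text
[454.98234846 123.56835632 139.69371184] [ 0.09689751  0.44404672 -0.31358397] 30.2
```

View pics/q.png

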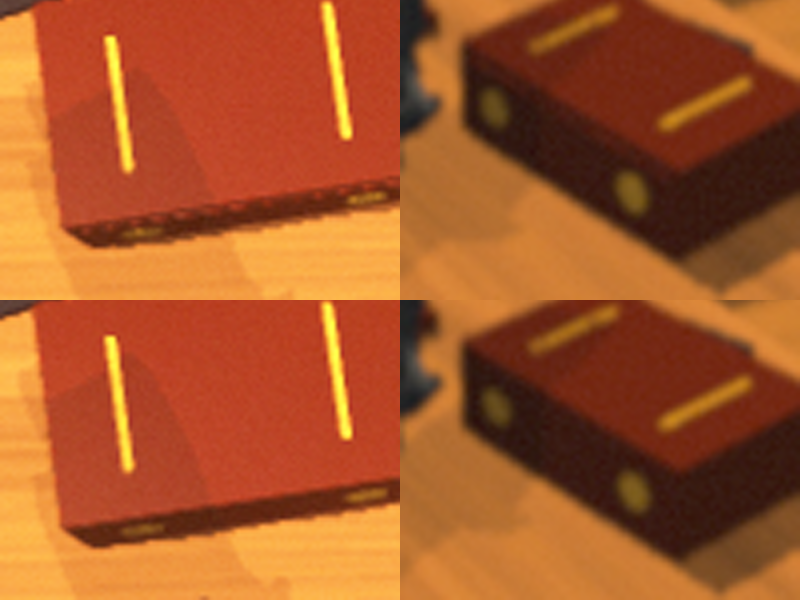

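```bash
python3 -c "
from plant import *
print(job_done(),get_obs()['clock'])"
```

```text
the job is handed in; nothing more can be done
the job is handed in; nothing more can be done
```

Both balls went into the dimples of their own colour and the drawer is pushed fully shut. I handed the job in after about 30 s of robot time; it reported no verdict.

- **Balls:** I lowered each ball until the wrist force showed light contact, then released it. With the drawer still open, both appeared seated. In the top view the green ball's edges put it within about 0.2 px (under 1 mm) of its computed seat position. The red ball's blob was also within about 0.2 px.
- **Check that disagreed:** the first automatic colour mask put the green ball about 6 mm off its seat. The mask was losing the ball's shaded side, and direct pixel profiles in the top view cleared that up.
- **Drawer:** the first push stopped about 2–3 mm short, probably because part of the gripper above the pads met the chest front. A second push with the tool higher moved it another 2.7 mm to a hard stop at about 19 N. The last pictures show the panel level with the chest front and the gripper clear of it.
- **Not confirmed:** once the drawer was shut the cameras could not see the balls. That they stayed seated rests on the slow push (at most 0.07 m/s) and a push force that stayed near 2 N until the stops. I never went near the bystanders, but I did not measure their positions again at the end.

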